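# Set the grinder's gated grind selector to espresso

## Robot

A 7-joint arm with a two-finger parallel gripper is mounted at the origin on the work surface. World frame = base frame: x ahead of the robot, y to its left, z up, the work surface at z = 0. Lengths are in m, angles in rad, forces in N, time in s.
With the tool pointing down it reaches from about 0.425 to 0.95 m from the base axis. Payload 4.7 kg.
Tool frame: the origin (TCP) lies at the very end of the fingers, on their centre line; the grasp point (between the pads) lies 19 mm behind it; z points along the fingers, y is the line along which they close (so a half turn about z gives the same grasp; the last joint's range is limited). The gripper opens to 85 mm and grips with 20 to 120 N. Pads are 22 mm wide; open, the fingers measure 114 mm over their backs; the gripper's body (76 mm by 85 mm) begins 54 mm behind the grasp point. The pads swing forward as they close: fully open they stand 13 mm farther back than shut.
Start: joints at [-1.339, 0.469, -0.049, 1.532, 0.024, 1.141, -0.082], TCP at [0.174, 0.652, 0.231] pointing down, gripper open.
Joint ranges: [-2.59, 2.59], [-0.33, 1.99], [-1.39, 1.29], [0.1, 2.45], [-1.04, 4.18], [0.21, 1.99], [-2.66, 2.66]. Speed limits (rad/s): [2.57, 2.57, 3.14, 3.14, 3.14, 3.14, 3.14].

## Interface

Orientations are given as a rotation vector (axis times angle).
In Python, from workcell import get_obs, capture, job_done gives the robot as it stands.
- The arm moves only by the shell command python3 -m crank 'ROWS' [FORCE]. ROWS is JSON, a list of rows, each an object with "dp": the shift along the world's x, y, z normalised to -1 to 1, where 1 is 0.2 m, a list of three; "dr": the turn, a rotation vector about the world's x, y, z normalised to -1 to 1, where 1 is 45 degrees, a list of three; "fingers": the opening, from -1 (shut) to 1 (fully open). A call has 1 to 12 rows; each row is the pose to reach, as a shift and turn from the pose commanded when the call began; what a row does not reach only later rows make up. A row lasts 1/10 s, in which the tool goes at most 50 mm and 8.59 degrees, less where a joint would pass 70% of its speed; a pose out of reach is approached as far as the arm can. A call with a number of a shift or a turn outside -1 to 1 is refused whole. A call with a gripper value outside its range is refused whole. The fingers move at their own pace and stop on an object; FORCE is the grip in N (left out, the last holds). Time passes only in rows, so rows that repeat a pose let the fingers close. It gives the time, the measured TCP pose, the force, the opening and the grip force at its end, in the units of the state.
- get_obs(): the state, without advancing time (a new reading comes with each control period).
- capture(name): name is "scene" or "top" or "wrist"; returns a dict with "frame" (400x640x3 uint8, red, green, blue), "K" (3x3 intrinsics, pixels), "rvec" (rotation vector, rad) and "tvec" (3), from world to camera coordinates, as OpenCV has them. Camera axes: x right, y down, z forward; pixel columns grow to the right and rows downward; lengths in m; the calibration is good to about 2 mm. A picture is of the moment at which its call begins. There is no depth.
- job_done(): hands the job in; it is judged then, once.
The state is a dict: "clock": time; "qpos": joint angles; "joint_velocities": joint speeds; "joint_efforts": joint torques, N m; "eef_pos": TCP position; "eef_rot": TCP orientation; "ft_force": force on the tool from outside, world axes, zero at the start; "moment": the same for the moment, N m; "gripper_width": opening from 0.0 (shut) to 1.0 (fully open); "grasp_force": force on a finger pad.
Only numpy, scipy, OpenCV 4.12 (cv2) and the standard library are available. Lean on these libraries where they do the work, as an engineer would, in place of code of your own. Each camera call takes 0.05 s, during which the arm holds its last target. There are 200 camera calls.

## Task

Set the burr grinder to espresso: with the fingertips, push the grind selector lever through its H-shaped gate, out of the left-hand column, across the middle bar and fully home at the far end of the right-hand column (seen from the grinder's front, where the spout is: the column away from the hopper, the end away from the front). Push it gently, do not grip or force the lever or knock the grinder, leave the cup, tamper, spoon rest and brush standing or lying just as they are, and finish with the hand clear.

Things in the scene. Friction and masses are not known exactly. Their poses are not given: they have to be found in the camera images.
- grinder: chrome burr grinder, fixed on the counter, base 200 (x) by 400 mm (y). Origin: centre of its underside; x from its front (spout side) to its back, y to its left, z up. Left: burr tower with hopper, radius 64 mm, at x 30, y 125 mm, top 362 mm. Right: gear case, x -80 to 90, y -195 to -15 mm, top 110 mm, carrying the gate. A 118 mm high drive housing between (y up to 45 mm).
- gate_centre (a point): centre of the H slot on the upper face of the gate plate (94 by 86 mm, steel), at x 0, y -105, z 116 mm of the grinder. Two columns along the grinder's x (52 mm long, 14 mm wide, 15 mm left and right of the centre) are joined at mid-length by the cross bar (along y, 16 mm wide, corners rounded 5 mm); solid tongues 17 mm wide part the columns elsewhere.
- home_slot (a point): the espresso position on the upper face of the gate plate: where the lever's stem stands when fully home, at the far end (grinder +x) of the right-hand column (grinder -y)
- knob (a point): centre of the lever's black knob: 32 mm across here, from 21 mm below to 14.5 mm above it along the stem, a 10 mm steel rod. It swings 130 mm about a pivot at x 0, y -105, z 50 mm of the grinder: with shift s and cross c, knob = pivot + 130 mm * (cos c sin s, -sin c, cos c cos s) in the grinder's axes.
- lever: the selector lever, stem and knob; origin at the pivot, z along the stem
- selector_shift (a joint): lever swing along the columns, rad: +0.32 = far end (towards grinder +x), 0 = on the cross bar, -0.32 = near end (towards the grinder's front); stops at both ends. Stays where it is left by friction; about 3 N at the knob moves it. It starts anywhere along the left-hand column.
- selector_cross (a joint): lever swing across, rad: -0.21 to -0.265 in the left column, +0.21 to +0.265 in the right one (positive leans to grinder -y, away from the hopper); stops at +-0.265. It crosses freely while the shift is within 0.045 rad of 0; up to about 0.1 rad the rounded corners may guide it in, elsewhere the tongues stop it. Stays by friction; 2 to 3 N at the knob moves it.
- shot_cup: glass espresso shot cup, 60 mm across, 68 mm high, standing loose on the counter to the right of the gear case; origin under its centre. Leave alone.
- tamper: steel tamper, 58 mm across, 87 mm high, standing loose on the counter to the right of the gear case; origin under its centre. Leave alone.
- spoon_rest: white ceramic spoon rest, a dish 112 mm across, 20 mm high, loose on the counter farther right; origin under its centre. Leave alone.
- brush: bamboo-handled brush, 205 mm long, leaning with its neck on the rim of the spoon rest, butt on the counter; origin at the butt. Leave alone.

How it is judged:
By the outcome, as a careful person would: the job done as asked, in the order asked, and still so for the second after the job is handed in, with the robot touching nothing.
It also fails if it takes over 64 s, if anything falls off the work surface, if the arm or the gripper's body presses on something with over 40 N, if the wrist force passes 120 N, or if a joint passes its speed limit or range.

## Working session

There is one attempt and no reset: what is moved stays moved. The work goes in short steps, Python scripts to look and compute and a shell command to move; the robot and the scene stay as the last step left them, time stands still between calls to the robot, and variables do not carry over. Pictures are saved under pics/ and viewed, at most 10 in all, crops included, and the job is handed in when it is done.

```bash
mkdir -p pics; ls
python3 - <<'E'
from workcell import get_obs,capture
import cv2,numpy as np
o=get_obs();print({k:np.round(v,3) for k,v in o.items()})
for n in("scene","top"):
    c=capture(n);np.savez(f"pics/{n}1.npz",**c);cv2.imwrite(f"pics/{n}1.png",c["frame"][:,:,::-1]);print(n,c["K"],c["rvec"],c["tvec"])
E
```

```text
pics
{'clock': np.float64(0.0), 'qpos': array([-1.339,  0.469, -0.049,  1.534,  0.024,  1.141, -0.082]), 'joint_velocities': array([-0.001, -0.002, -0.002,  0.001,  0.   , -0.002, -0.001]), 'joint_efforts': array([-0.0000e+00, -5.1032e+01, -4.7000e-02, -2.3770e+01,  1.1000e-02,
        8.0000e-03, -0.0000e+00]), 'eef_pos': array([0.174, 0.652, 0.23 ]), 'eef_rot': array([-4.080e-01, -3.115e+00,  3.000e-03]), 'ft_force': array([-0.392,  0.94 , -0.265]), 'moment': array([ 0.046,  0.024, -0.011]), 'grasp_force': np.float64(0.0), 'gripper_width': np.float64(1.001)}
scene [[398.68519976   0.         320.40114269]
 [  0.         398.68519976 204.78279726]
 [  0.           0.           1.        ]] [ 1.89209328  1.19101061 -0.60646669] [-0.12827033 -0.17476721  1.5300802 ]
top [[469.23468917   0.         310.8787924 ]
 [  0.         469.23468917 196.25075478]
 [  0.           0.           1.        ]] [ 2.19487622 -2.16579506  0.0910766 ] [-0.11075758  0.48755672  1.29094013]
```

View pics/scene1.png

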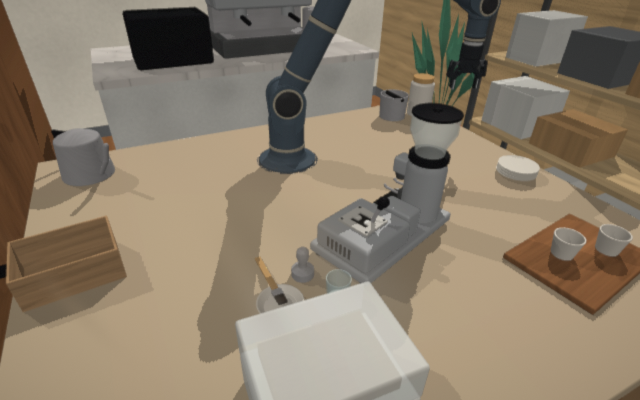

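View pics/top1.png

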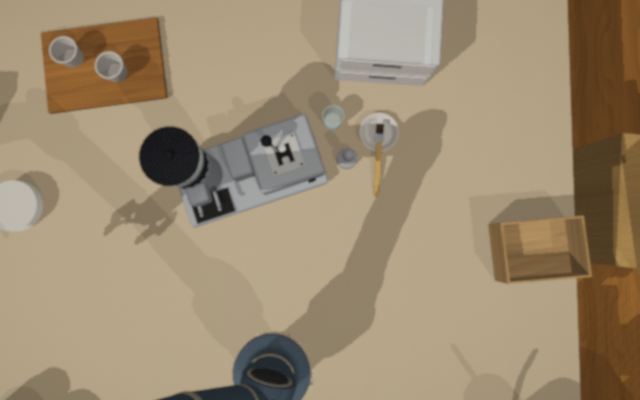

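The scene view shows the gate at (365,220). In the top view the gate H is at (285,153), the knob near (266,141), the hopper at (170,155), the cup at (333,117), the tamper at (347,157), and the grinder front faces the robot.

Run:
```python
import cv2
a=cv2.imread("pics/top1.png")[90:240,150:350]
cv2.imwrite("pics/c1.png",cv2.resize(a,None,fx=4,fy=4,interpolation=cv2.INTER_CUBIC))
```

```text
(no output)
```

View pics/c1.png

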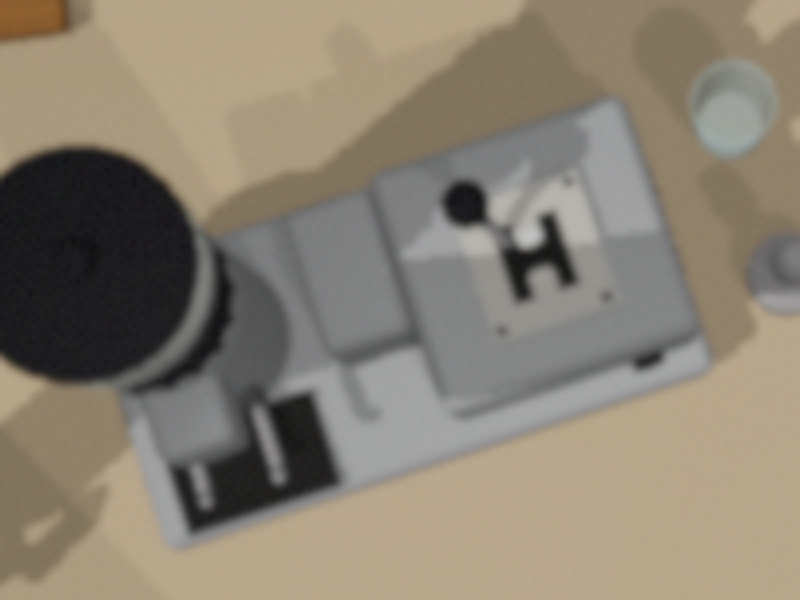

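```bash
cat > h.py <<'E'
import numpy as np,cv2
from scipy.optimize import least_squares
def proj(P,c): return cv2.projectPoints(np.asarray(P,float).reshape(-1,1,3),c["rvec"],c["tvec"],c["K"],None)[0].reshape(-1,2)
def g2w(p,G):
    x,y,t=G;R=np.array([[np.cos(t),-np.sin(t),0],[np.sin(t),np.cos(t),0],[0,0,1]]);return np.asarray(p,float)@R.T+[x,y,0]
def knob(s,c,L=.13): return np.array([0,-.105,.05])+L*np.array([np.cos(c)*np.sin(s),-np.sin(c),np.cos(c)*np.cos(s)])
def ray(uv,z,c):
    R=cv2.Rodrigues(c["rvec"])[0];o=-R.T@np.ravel(c["tvec"]);d=R.T@np.linalg.inv(c["K"])@[*uv,1];return o+d*(z-o[2])/d[2]
E
python3 - <<'E'
from h import *
c=dict(np.load("pics/top1.npz"))
px=np.array([[575,168],[620,302],[492,340],[524,300],[570,288],[700,335],[450,400],[378,180]])/4+[150,90]
g=np.array([[47,-148,116],[-47,-148,116],[-47,-62,116],[-26,-90,116],[-26,-120,116],[-80,-195,110],[-80,-15,110],[90,-15,110]])/1e3
r=least_squares(lambda G:(proj(g2w(g,G),c)-px).ravel(),[.6,.1,.2],loss="soft_l1")
print(r.x,np.round(r.fun.reshape(-1,2),1))
G=r.x
k=np.array([465,203])/4+[150,90]
q=least_squares(lambda a:(proj(g2w(knob(*a),G),c)-k).ravel(),[.1,-.2]);print("knob joint",q.x,q.fun)
for n,a in(("now",q.x),("L0",(0,-.23)),("C",(0,0)),("R0",(0,.23)),("home",(.32,.23)),("near",(-.32,-.23))):print(n,g2w(knob(*a),G))
for n,u,z in(("cup",(333,117),.0),("tamper",(347,157),.08),("hopper",(172,156),.36)):print(n,ray(u,z,c))
print("hop",g2w([.03,.125,.362],G))
np.save("G.npy",G)
E
```

```text
[0.55917413 0.06742329 0.3115187 ] [[ 0.8  0. ]
 [ 0.   0.5]
 [ 0.4  0.7]
 [ 0.4 -0.1]
 [-0.1 -0.5]
 [ 0.9 -0.6]
 [-2.6  3.3]
 [-3.1 -3.3]]
knob joint [ 0.27635794 -0.25398192] [0.00000000e+00 2.84217094e-14]
now [0.61402607 0.00909194 0.17105502]
L0 [ 0.58227321 -0.00431235  0.17657663]
C [ 0.59135711 -0.03252298  0.18      ]
R0 [ 0.60044101 -0.0607336   0.17657663]
home [ 0.63834137 -0.04852957  0.17015102]
near [ 0.54437285 -0.01651638  0.17015102]
cup [ 0.7202486  -0.16487471  0.        ]
tamper [ 0.59109841 -0.19974571  0.08      ]
hopper [0.54123261 0.18613975 0.36      ]
hop [0.54941713 0.19560207 0.362     ]
```

```bash
python3 -m crank '[{"dp":[0,0,0.25],"dr":[0,0,0],"fingers":-1},{"dp":[0,0,0.5],"dr":[0,0,0],"fingers":-1},{"dp":[0,0,0.75],"dr":[0,0,0],"fingers":-1},{"dp":[0.02,-0.1,1],"dr":[0,0,-0.1],"fingers":-1},{"dp":[0.1,-0.3,1],"dr":[0,0,-0.2],"fingers":-1},{"dp":[0.2,-0.5,1],"dr":[0,0,-0.35],"fingers":-1},{"dp":[0.35,-0.7,1],"dr":[0,0,-0.5],"fingers":-1},{"dp":[0.5,-0.9,1],"dr":[0,0,-0.6],"fingers":-1},{"dp":[0.5,-1,1],"dr":[0,0,-0.65],"fingers":-1},{"dp":[0.5,-1,1],"dr":[0,0,-0.65],"fingers":-1}]'
python3 -m crank '[{"dp":[0.12,-0.2,0],"dr":[0,0,-0.1],"fingers":-1},{"dp":[0.24,-0.4,0],"dr":[0,0,-0.2],"fingers":-1},{"dp":[0.36,-0.6,0],"dr":[0,0,-0.3],"fingers":-1},{"dp":[0.48,-0.8,0],"dr":[0,0,-0.4],"fingers":-1},{"dp":[0.6,-1,0],"dr":[0,0,-0.5],"fingers":-1},{"dp":[0.6,-1,0],"dr":[0,0,-0.61],"fingers":-1},{"dp":[0.6,-1,0],"dr":[0,0,-0.61],"fingers":-1}]'
```

```text
clock: 1.1
eef_pos: [0.2758, 0.449, 0.432]
eef_rot: [1.19, 2.907, 0.001]
ft_force: [-0.2, 0.1, 0.0]
gripper_width: 0.004
grasp_force: 0.0
clock: 1.8
eef_pos: [0.3942, 0.2525, 0.4312]
eef_rot: [-1.838, -2.547, -0.0]
ft_force: [-0.1, 1.8, -0.4]
gripper_width: -0.003
grasp_force: 0.0
```

```bash
python3 -m crank '[{"dp":[0.1,-0.2,0],"dr":[0,0,0],"fingers":-1},{"dp":[0.2,-0.4,0],"dr":[0,0,0],"fingers":-1},{"dp":[0.3,-0.6,0],"dr":[0,0,0],"fingers":-1},{"dp":[0.4,-0.8,0],"dr":[0,0,0],"fingers":-1},{"dp":[0.5,-1,0],"dr":[0,0,0],"fingers":-1},{"dp":[0.5,-1,0],"dr":[0,0,0],"fingers":-1}]'
python3 -m crank '[{"dp":[0.25,-0.2,0],"dr":[0,0,0],"fingers":-1},{"dp":[0.4,-0.4,0],"dr":[0,0,0],"fingers":-1},{"dp":[0.5,-0.45,-0.2],"dr":[0,0,0],"fingers":-1},{"dp":[0.5,-0.45,-0.3],"dr":[0,0,0],"fingers":-1},{"dp":[0.5,-0.45,-0.3],"dr":[0,0,0],"fingers":-1},{"dp":[0.5,-0.45,-0.3],"dr":[0,0,0],"fingers":-1}]'
python3 - <<'E'
from workcell import capture
import numpy as np,cv2
c=capture("wrist");np.savez("pics/w1.npz",**c);cv2.imwrite("pics/w1.png",c["frame"][:,:,::-1])
from h import *
G=np.load("G.npy");print(proj(g2w([[0,-.105,.116],knob(.276,-.25)],G),c))
E
```

```text
clock: 2.4
eef_pos: [0.4957, 0.0479, 0.4313]
eef_rot: [1.844, 2.54, -0.003]
ft_force: [-0.5, -0.2, 0.7]
gripper_width: 0.004
grasp_force: 0.0
clock: 3.0
eef_pos: [0.5944, -0.0351, 0.3712]
eef_rot: [-1.832, -2.551, 0.0]
ft_force: [-1.1, -0.7, 0.6]
gripper_width: 0.002
grasp_force: 0.0
[[317.11747865 162.62733164]
 [349.90988868 143.20691448]]
```

View pics/w1.png

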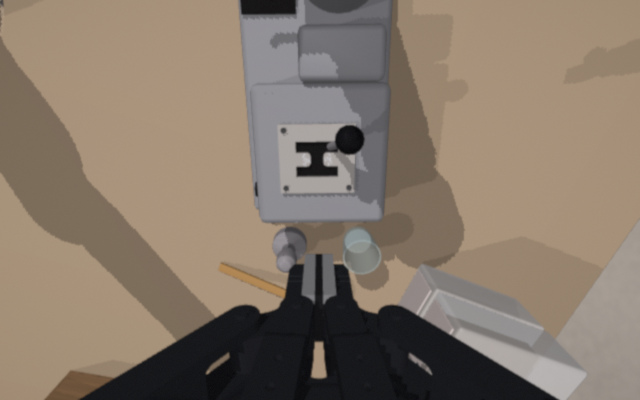

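The wrist view, with grinder +y up and +x right, shows the plate corners at about (278,125), (354,124), (356,193) and (281,195). The gate centre is at (317,159) and the knob at (349,139), about 3.5 px above the prediction. I'll refit using both views.

Run:
```python
from h import *
c=dict(np.load("pics/top1.npz"));w=dict(np.load("pics/w1.npz"))
print(w["K"][0,0], -cv2.Rodrigues(w["rvec"])[0].T@w["tvec"])
px=np.array([[575,168],[620,302],[492,340],[524,300],[570,288]])/4+[150,90]
g=np.array([[47,-148,116],[-47,-148,116],[-47,-62,116],[-26,-90,116],[-26,-120,116]])/1e3
pw=np.array([[278,125],[354,124],[356,193],[281,195],[317,159]]);gw=np.array([[-47,-62,116],[47,-62,116],[47,-148,116],[-47,-148,116],[0,-105,116]])/1e3
fw=lambda G:(proj(g2w(gw,G),w)-pw).ravel()
ft=lambda G:(proj(g2w(g,G),c)-px).ravel()
for f in(ft,fw,lambda G:np.r_[ft(G),fw(G)]):
    r=least_squares(f,[.56,.07,.3]);print(r.x,abs(r.fun).max(), "gate",g2w([0,-.105,.116],r.x))
G=r.x;np.save("G.npy",G)
q=least_squares(lambda a:np.r_[(proj(g2w(knob(*a),G),c)-np.array([465,203])/4-[150,90]).ravel(),(proj(g2w(knob(*a),G),w)-[349.5,139.5]).ravel()],[.1,-.2]);print(q.x,q.fun)
for n,p in(("now",knob(*q.x)),("pre -x",[.095,-.073,.16]),("s0",[.0+.016+.0145,-.073,.16]),("pre -y",[0,-.015,.16]),("c",[0,-.136+.027,.16]),("pre +x",[-.065,-.136,.16]),("home",[.04-.0305,-.136,.16])):print(n,np.round(g2w(p,G),4))
```

```text
323.72167381720254 [0.56798187 0.04372336 0.5137199 ]
[0.55873498 0.06804201 0.31821379] 0.6517666383304004 gate [ 0.59158639 -0.03168655  0.116     ]
[0.55427332 0.06904133 0.35164959] 1.472667940622614 gate [ 0.59044025 -0.02953328  0.116     ]
[0.55467867 0.06883295 0.34882445] 1.580375973495677 gate [ 0.59056697 -0.02984344  0.116     ]
[ 0.28087871 -0.2443447 ] [-1.04744544  0.50841976  0.08808782  0.46334022]
now [0.6127 0.0117 0.1712]
pre -x [0.6689 0.0327 0.16  ]
s0 [0.6083 0.0107 0.16  ]
pre -y [0.5598 0.0547 0.16  ]
c [ 0.5919 -0.0336  0.16  ]
pre +x [ 0.5401 -0.0812  0.16  ]
home [ 0.6101 -0.0557  0.16  ]
```

```bash
python3 -m crank '[{"dp":[0.16,0.15,0],"dr":[0,0,0],"fingers":-1},{"dp":[0.318,0.308,0],"dr":[0,0,0],"fingers":-1},{"dp":[0.318,0.308,0],"dr":[0,0,0],"fingers":-1},{"dp":[0.318,0.308,-0.2],"dr":[0,0,0],"fingers":-1},{"dp":[0.318,0.308,-0.4],"dr":[0,0,0],"fingers":-1},{"dp":[0.318,0.308,-0.6],"dr":[0,0,0],"fingers":-1},{"dp":[0.318,0.308,-0.8],"dr":[0,0,0],"fingers":-1},{"dp":[0.318,0.308,-0.95],"dr":[0,0,0],"fingers":-1},{"dp":[0.318,0.308,-0.95],"dr":[0,0,0],"fingers":-1},{"dp":[0.318,0.308,-0.95],"dr":[0,0,0],"fingers":-1}]'
python3 -m crank '[{"dp":[0,0,-0.05],"dr":[0,0,0],"fingers":-1},{"dp":[0,0,-0.11],"dr":[0,0,0],"fingers":-1},{"dp":[0,0,-0.11],"dr":[0,0,0],"fingers":-1},{"dp":[0,0,-0.11],"dr":[0,0,0],"fingers":-1}]'
python3 - <<'E'
from workcell import capture
import numpy as np,cv2
c=capture("wrist");np.savez("pics/w2.npz",**c);cv2.imwrite("pics/w2.png",c["frame"][:,:,::-1])
E
```

```text
clock: 4.05
eef_pos: [0.6585, 0.0247, 0.1833]
eef_rot: [1.835, 2.548, 0.003]
ft_force: [0.2, 0.1, -0.2]
gripper_width: 0.001
grasp_force: 0.0
clock: 4.45
eef_pos: [0.6576, 0.0238, 0.1593]
eef_rot: [-1.838, -2.547, 0.0]
ft_force: [-0.2, 0.0, 0.5]
gripper_width: 0.002
grasp_force: 0.0
```

View pics/w2.png

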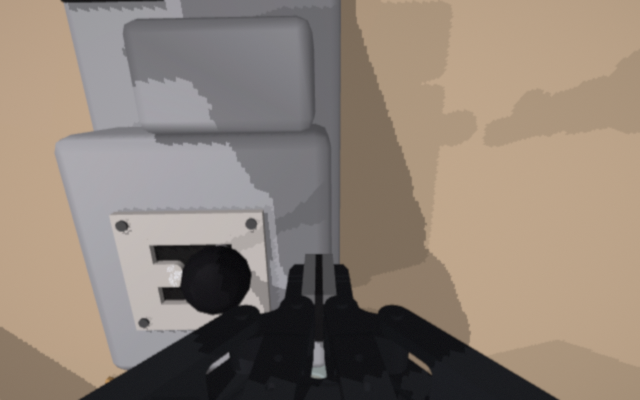

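The knob is at about (216,279) with radius 35 px, and the shut fingers are clear to its right at (319,275). I'll check the lateral alignment numerically.

Run:
```python
from h import *
w=dict(np.load("pics/w2.npz"))
print("tcp px",proj([[.6576,.0238,.1593]],w), "knob",ray((216,279),.171,w))
pw=np.array([[112,214],[263,211],[270,327],[134,330]]);gw=np.array([[-47,-62,116],[47,-62,116],[47,-148,116],[-47,-148,116]])/1e3
r=least_squares(lambda G:(proj(g2w(gw,G),w)-pw).ravel(),[.56,.07,.3]);print(r.x,r.fun.round(1),g2w([0,-.105,.116],r.x))
R=cv2.Rodrigues(np.array([-1.838,-2.547,0]))[0];print("tool y",np.arctan2(R[1,1],R[0,1]),"tool x",R[:,0])
```

```text
tcp px [[318.56492686 270.73639983]] knob [0.61177411 0.01120958 0.171     ]
[0.55626388 0.07130503 0.32616582] [-2.4 -1.   0.2  1.2  0.7  1.2  1.9 -1.2] [ 0.58990728 -0.02815915  0.116     ]
tool y 0.320600654434848 tool x [-3.15136424e-01  9.49046230e-01  5.35834781e-04]
```

```bash
python3 -m crank '[{"dp":[-0.03,-0.002,0],"dr":[0,0,0],"fingers":-1},{"dp":[-0.06,-0.011,0],"dr":[0,0,0],"fingers":-1},{"dp":[-0.09,-0.02,0],"dr":[0,0,0],"fingers":-1},{"dp":[-0.115,-0.029,0],"dr":[0,0,0],"fingers":-1},{"dp":[-0.135,-0.036,0],"dr":[0,0,0],"fingers":-1},{"dp":[-0.155,-0.043,0],"dr":[0,0,0],"fingers":-1},{"dp":[-0.175,-0.05,0],"dr":[0,0,0],"fingers":-1},{"dp":[-0.195,-0.057,0],"dr":[0,0,0],"fingers":-1},{"dp":[-0.221,-0.065,0],"dr":[0,0,0],"fingers":-1},{"dp":[-0.221,-0.065,0],"dr":[0,0,0],"fingers":-1},{"dp":[-0.221,-0.065,0],"dr":[0,0,0],"fingers":-1}]'
python3 - <<'E'
from workcell import capture
import numpy as np,cv2
c=capture("wrist");np.savez("pics/w3.npz",**c);cv2.imwrite("pics/w3.png",c["frame"][:,:,::-1])
E
```

```text
clock: 5.6
eef_pos: [0.6125, 0.0104, 0.1588]
eef_rot: [-1.838, -2.546, 0.002]
ft_force: [1.2, 0.8, 0.3]
gripper_width: -0.004
grasp_force: 0.7
```

View pics/w3.png

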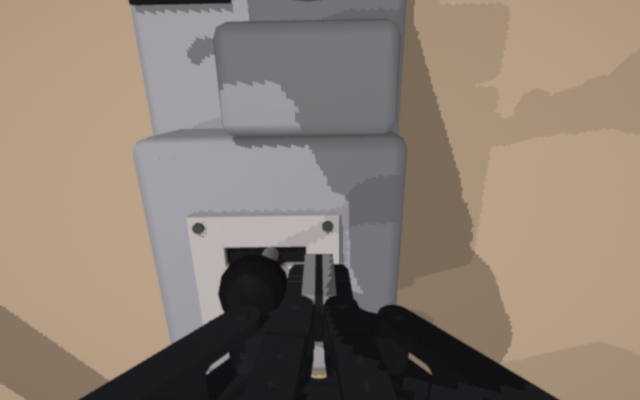

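The knob has moved, now at about (253,290) and touching the fingers' left side at about (287,290).

```bash
cat >> h.py <<'E'
GC=np.array([.590,-.0288]);E=np.array([[.947,.321],[-.321,.947]])
def gp(p): return (E@(np.asarray(p)[:2]-GC)*1e3).round(1)
E
python3 - <<'E'
from h import *
w=dict(np.load("pics/w3.npz"))
k=ray((253,290),.176,w);print(k,gp(k),"tcp",gp([.6125,.0104]))
pw=np.array([[190,216],[338,214]]);gw=np.array([[-47,-62,116],[47,-62,116]])/1e3
print([ (gp(ray(p,.116,w))) for p in pw])
E
```

```text
[0.58452234 0.00127436 0.176     ] [ 4.5 30.2] tcp [33.9 29.9]
[array([-44.9,  43.3]), array([45.7, 44.1])]
```

```bash
python3 -m crank '[{"dp":[-0.012,-0.004,0],"dr":[0,0,0],"fingers":-1},{"dp":[-0.024,-0.008,0],"dr":[0,0,0],"fingers":-1},{"dp":[-0.024,-0.008,0],"dr":[0,0,0],"fingers":-1},{"dp":[-0.024,-0.008,0],"dr":[0,0,0],"fingers":-1},{"dp":[0.02,0.008,0],"dr":[0,0,0],"fingers":-1},{"dp":[0.071,0.024,0],"dr":[0,0,0],"fingers":-1},{"dp":[0.071,0.024,0],"dr":[0,0,0],"fingers":-1},{"dp":[0.071,0.024,0.2],"dr":[0,0,0],"fingers":-1},{"dp":[0.071,0.024,0.4],"dr":[0,0,0],"fingers":-1},{"dp":[0.071,0.024,0.4],"dr":[0,0,0],"fingers":-1}]'
python3 -m crank '[{"dp":[-0.1,0.04,0],"dr":[0,0,0],"fingers":-1},{"dp":[-0.2,0.08,0],"dr":[0,0,0],"fingers":-1},{"dp":[-0.296,0.111,0],"dr":[0,0,0],"fingers":-1},{"dp":[-0.296,0.111,0],"dr":[0,0,0],"fingers":-1},{"dp":[-0.296,0.111,-0.15],"dr":[0,0,0],"fingers":-1},{"dp":[-0.296,0.111,-0.3],"dr":[0,0,0],"fingers":-1},{"dp":[-0.296,0.111,-0.4],"dr":[0,0,0],"fingers":-1},{"dp":[-0.296,0.111,-0.4],"dr":[0,0,0],"fingers":-1},{"dp":[-0.296,0.111,-0.4],"dr":[0,0,0],"fingers":-1}]'
python3 - <<'E'
from workcell import capture,get_obs
import numpy as np,cv2
c=capture("wrist");np.savez("pics/w4.npz",**c);cv2.imwrite("pics/w4.png",c["frame"][:,:,::-1])
from h import *;print(gp(get_obs()["eef_pos"]))
E
```

```text
clock: 6.65
eef_pos: [0.6307, 0.0148, 0.2448]
eef_rot: [1.835, 2.541, 0.009]
ft_force: [-0.0, -0.2, 0.2]
gripper_width: -0.0
grasp_force: 0.0
clock: 7.55
eef_pos: [0.569, 0.0373, 0.1594]
eef_rot: [1.839, 2.546, -0.001]
ft_force: [1.2, 0.6, 0.2]
gripper_width: 0.004
grasp_force: 0.0
[ 1.9 69.3]
```

View pics/w4.png

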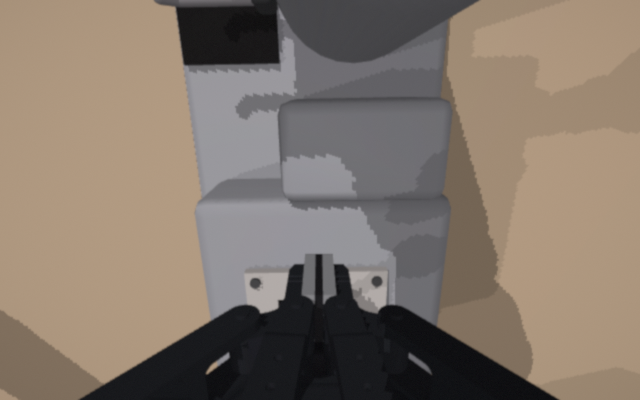

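The knob is hidden under the fingers here. The fingers are aligned with the plate's middle, since the screws at (255,283) and (377,281) are symmetric about them, so I push in stages and watch the force.

```bash
python3 -m crank '[{"dp":[-0.009,-0.003,0],"dr":[0,0,0],"fingers":-1},{"dp":[0.002,-0.035,0],"dr":[0,0,0],"fingers":-1},{"dp":[0.01,-0.06,0],"dr":[0,0,0],"fingers":-1},{"dp":[0.018,-0.083,0],"dr":[0,0,0],"fingers":-1},{"dp":[0.026,-0.106,0],"dr":[0,0,0],"fingers":-1},{"dp":[0.034,-0.13,0],"dr":[0,0,0],"fingers":-1},{"dp":[0.042,-0.153,0],"dr":[0,0,0],"fingers":-1},{"dp":[0.05,-0.177,0],"dr":[0,0,0],"fingers":-1},{"dp":[0.057,-0.197,0],"dr":[0,0,0],"fingers":-1},{"dp":[0.062,-0.211,0],"dr":[0,0,0],"fingers":-1},{"dp":[0.062,-0.211,0],"dr":[0,0,0],"fingers":-1}]'
python3 - <<'E'
from workcell import capture,get_obs
import numpy as np,cv2
c=capture("wrist");s=capture("scene");np.savez("pics/w5.npz",**c);np.savez("pics/s5.npz",**s)
from h import *;print(gp(get_obs()["eef_pos"]))
print(proj([[.59,-.0288,.116]],s))
a=cv2.resize(c["frame"][200:400,120:520,::-1],None,fx=1.5,fy=1.5);b=cv2.resize(s["frame"][170:270,300:450,::-1],(600,400)[:2],interpolation=cv2.INTER_CUBIC)[:300]
cv2.imwrite("pics/m5.png",np.vstack([a,b]))
E
```

```text
clock: 8.7
eef_pos: [0.5809, -0.0052, 0.1593]
eef_rot: [1.84, 2.546, -0.001]
ft_force: [-0.2, 1.1, 0.4]
gripper_width: 0.002
grasp_force: 0.7
[-1.1 25.6]
[[362.80380147 219.87723898]]
```

View pics/m5.png

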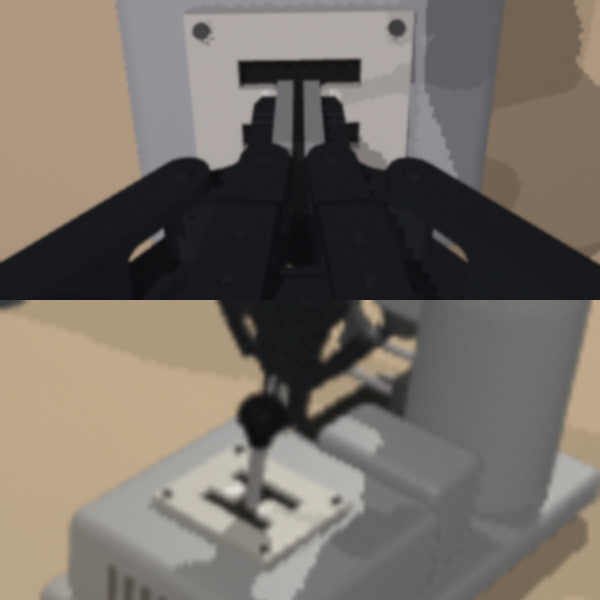

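The lever stands upright on the cross bar and the fingers are behind the knob. The left column's slot is empty, so I continue across.

```bash
python3 -m crank '[{"dp":[0.008,-0.02,0],"dr":[0,0,0],"fingers":-1},{"dp":[0.016,-0.04,0],"dr":[0,0,0],"fingers":-1},{"dp":[0.024,-0.06,0],"dr":[0,0,0],"fingers":-1},{"dp":[0.032,-0.08,0],"dr":[0,0,0],"fingers":-1},{"dp":[0.04,-0.1,0],"dr":[0,0,0],"fingers":-1},{"dp":[0.047,-0.12,0],"dr":[0,0,0],"fingers":-1},{"dp":[0.053,-0.138,0],"dr":[0,0,0],"fingers":-1},{"dp":[0.053,-0.138,0],"dr":[0,0,0],"fingers":-1},{"dp":[0.053,-0.138,0],"dr":[0,0,0],"fingers":-1}]'
python3 - <<'E'
from workcell import capture,get_obs
import numpy as np,cv2
s=capture("scene");np.savez("pics/s6.npz",**s)
from h import *;print(gp(get_obs()["eef_pos"]))
G=[*(GC-np.array([.105*.321,-.105*.947])),.3265]
for c in(.19,.21,.235,.265):print(c,proj(g2w(knob(0,c),G),s))
cv2.imwrite("pics/s6.png",cv2.resize(s["frame"][170:270,300:450,::-1],(600,400),interpolation=cv2.INTER_CUBIC))
E
```

```text
clock: 9.7
eef_pos: [0.5916, -0.0324, 0.1593]
eef_rot: [1.839, 2.547, -0.0]
ft_force: [-0.4, 0.5, -0.3]
gripper_width: 0.0
grasp_force: 0.3
[ 0.4 -3.9]
0.19 [[358.27292361 203.61269692]]
0.21 [[357.57377388 204.19234286]]
0.235 [[356.69944908 204.94082268]]
0.265 [[355.65060957 205.87345248]]
```

View pics/s6.png

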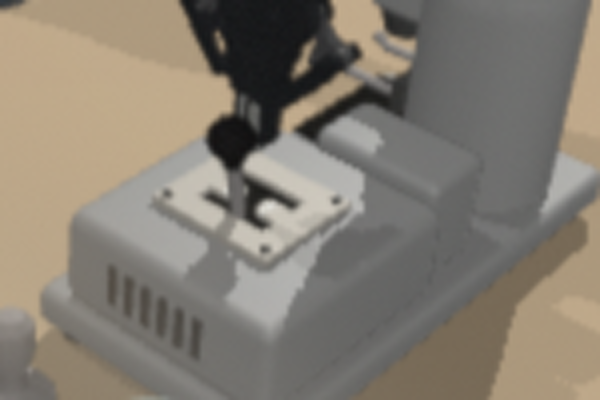

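The knob is at (232,140) in the crop, which is full-frame (358,205). That matches cross ≈ +0.22, with the stem in the right column. One more small nudge, then I move round to the front side.

```bash
python3 -m crank '[{"dp":[0.003,-0.01,0],"dr":[0,0,0],"fingers":-1},{"dp":[0.003,-0.01,0],"dr":[0,0,0],"fingers":-1},{"dp":[0.003,-0.01,0],"dr":[0,0,0],"fingers":-1}]'
python3 -m crank '[{"dp":[-0.015,0.04,0],"dr":[0,0,0],"fingers":-1},{"dp":[-0.032,0.095,0],"dr":[0,0,0],"fingers":-1},{"dp":[-0.032,0.095,0],"dr":[0,0,0],"fingers":-1},{"dp":[-0.032,0.095,0.2],"dr":[0,0,0],"fingers":-1},{"dp":[-0.032,0.095,0.4],"dr":[0,0,0],"fingers":-1},{"dp":[-0.032,0.095,0.4],"dr":[0,0,0],"fingers":-1},{"dp":[-0.1,-0.0,0.4],"dr":[0,0,0],"fingers":-1},{"dp":[-0.16,-0.1,0.4],"dr":[0,0,0],"fingers":-1},{"dp":[-0.189,-0.196,0.4],"dr":[0,0,0],"fingers":-1},{"dp":[-0.189,-0.196,0.4],"dr":[0,0,0],"fingers":-1}]'
python3 -m crank '[{"dp":[0,0,-0.15],"dr":[0,0,0],"fingers":-1},{"dp":[0,0,-0.3],"dr":[0,0,0],"fingers":-1},{"dp":[0,0,-0.4],"dr":[0,0,0],"fingers":-1},{"dp":[0,0,-0.4],"dr":[0,0,0],"fingers":-1},{"dp":[0,0,-0.4],"dr":[0,0,0],"fingers":-1}]'
python3 - <<'E'
from workcell import get_obs
from h import *;print(gp(get_obs()["eef_pos"]))
E
```

```text
clock: 10.05
eef_pos: [0.5921, -0.0338, 0.1593]
eef_rot: [1.838, 2.548, 0.0]
ft_force: [-0.4, 1.0, -1.0]
gripper_width: 0.005
grasp_force: 0.8
clock: 11.05
eef_pos: [0.552, -0.0772, 0.2389]
eef_rot: [-1.846, -2.541, 0.003]
ft_force: [0.6, -0.9, 0.4]
gripper_width: 0.004
grasp_force: 0.0
clock: 11.55
eef_pos: [0.5542, -0.073, 0.1592]
eef_rot: [-1.838, -2.547, 0.001]
ft_force: [-0.0, 0.4, 0.2]
gripper_width: 0.0
grasp_force: 0.0
[-48.1 -30.4]
```

```bash
python3 -m crank '[{"dp":[0.04,0.013,0],"dr":[0,0,0],"fingers":-1},{"dp":[0.075,0.025,0],"dr":[0,0,0],"fingers":-1},{"dp":[0.1,0.033,0],"dr":[0,0,0],"fingers":-1},{"dp":[0.125,0.042,0],"dr":[0,0,0],"fingers":-1},{"dp":[0.15,0.05,0],"dr":[0,0,0],"fingers":-1},{"dp":[0.175,0.059,0],"dr":[0,0,0],"fingers":-1},{"dp":[0.2,0.067,0],"dr":[0,0,0],"fingers":-1},{"dp":[0.225,0.076,0],"dr":[0,0,0],"fingers":-1},{"dp":[0.25,0.084,0],"dr":[0,0,0],"fingers":-1},{"dp":[0.27,0.091,0],"dr":[0,0,0],"fingers":-1},{"dp":[0.27,0.091,0],"dr":[0,0,0],"fingers":-1},{"dp":[0.27,0.091,0],"dr":[0,0,0],"fingers":-1}]'
python3 -m crank '[{"dp":[0.006,0.002,0],"dr":[0,0,0],"fingers":-1},{"dp":[0.012,0.004,0],"dr":[0,0,0],"fingers":-1},{"dp":[0.012,0.004,0],"dr":[0,0,0],"fingers":-1}]'
python3 - <<'E'
from workcell import get_obs
from h import *;o=get_obs();print(gp(o["eef_pos"]),o["ft_force"])
E
```

```text
clock: 12.75
eef_pos: [0.6084, -0.0549, 0.1592]
eef_rot: [1.838, 2.547, 0.0]
ft_force: [-2.2, -1.3, -0.8]
gripper_width: -0.001
grasp_force: 0.8
clock: 13.05
eef_pos: [0.6106, -0.0542, 0.1593]
eef_rot: [-1.838, -2.547, -0.0]
ft_force: [-1.8, -0.6, -0.6]
gripper_width: -0.001
grasp_force: 1.2
[ 11.3 -30.6] [-1.75231236 -0.59118125 -0.61009036]
```

Force is still only the friction level, so the stop hasn't been reached. I creep on until the force rises.

```bash
for i in 1 2; do python3 -m crank '[{"dp":[0.005,0.002,0],"dr":[0,0,0],"fingers":-1},{"dp":[0.007,0.0025,0],"dr":[0,0,0],"fingers":-1},{"dp":[0.007,0.0025,0],"dr":[0,0,0],"fingers":-1}]' | grep -E "eef_pos|ft"; done
```

```text
eef_pos: [0.6118, -0.0538, 0.1593]
ft_force: [-2.6, -1.9, -1.1]
eef_pos: [0.6128, -0.0534, 0.1591]
ft_force: [-5.7, -1.3, -1.3]
```

```bash
python3 -m crank '[{"dp":[0.004,0.0015,0],"dr":[0,0,0],"fingers":-1},{"dp":[0.004,0.0015,0],"dr":[0,0,0],"fingers":-1},{"dp":[0.004,0.0015,0],"dr":[0,0,0],"fingers":-1}]' | grep -E "eef_pos|ft"
```

```text
eef_pos: [0.6133, -0.0532, 0.159]
ft_force: [-4.7, -2.0, -1.6]
```

```bash
python3 -m crank '[{"dp":[0.008,0.0027,0],"dr":[0,0,0],"fingers":-1},{"dp":[0.008,0.0027,0],"dr":[0,0,0],"fingers":-1},{"dp":[0.008,0.0027,0],"dr":[0,0,0],"fingers":-1}]' | grep -E "eef_pos|ft"
```

```text
eef_pos: [0.6142, -0.053, 0.1587]
ft_force: [-6.7, -1.2, -0.8]
```

```bash
python3 -m crank '[{"dp":[-0.03,-0.01,0],"dr":[0,0,0],"fingers":-1},{"dp":[-0.12,-0.04,0],"dr":[0,0,0],"fingers":-1},{"dp":[-0.2,-0.068,0],"dr":[0,0,0],"fingers":-1},{"dp":[-0.2,-0.068,0],"dr":[0,0,0],"fingers":-1},{"dp":[-0.2,-0.068,0.2],"dr":[0,0,0],"fingers":-1},{"dp":[-0.2,-0.068,0.4],"dr":[0,0,0],"fingers":-1},{"dp":[-0.2,-0.068,0.6],"dr":[0,0,0],"fingers":-1},{"dp":[-0.2,-0.068,0.8],"dr":[0,0,0],"fingers":-1},{"dp":[-0.2,-0.068,1],"dr":[0,0,0],"fingers":-1},{"dp":[-0.2,-0.068,1],"dr":[0,0,0],"fingers":-1},{"dp":[-0.2,-0.068,1],"dr":[0,0,0],"fingers":-1}]'
python3 - <<'E'
from workcell import capture
import numpy as np,cv2
from h import *
w=capture("wrist");s=capture("scene");t=capture("top")
G=[*(GC-np.array([.105*.321,-.105*.947])),.3265]
for n,c in(("w",w),("s",s),("t",t)):print(n,proj(g2w([knob(.32,.21),knob(.32,.265),knob(.28,.235),knob(.32,.235)],G),c).round(1).tolist())
cv2.imwrite("pics/m7.png",np.vstack([cv2.resize(w["frame"][100:250,220:420,::-1],(400,300),interpolation=cv2.INTER_CUBIC),cv2.resize(s["frame"][170:310,240:440,::-1],(400,280),interpolation=cv2.INTER_CUBIC)]))
E
```

```text
clock: 15.35
eef_pos: [0.5776, -0.0653, 0.3611]
eef_rot: [1.835, 2.545, 0.006]
ft_force: [-0.7, -0.1, 0.5]
gripper_width: -0.0
grasp_force: 0.0
w [[377.8, 174.0], [376.7, 180.0], [373.0, 177.1], [377.3, 176.8]]
s [[370.1, 213.3], [368.0, 214.9], [367.7, 212.7], [369.2, 214.0]]
t [[286.8, 132.2], [289.5, 131.7], [288.6, 133.6], [288.0, 131.9]]
```

View pics/m7.png

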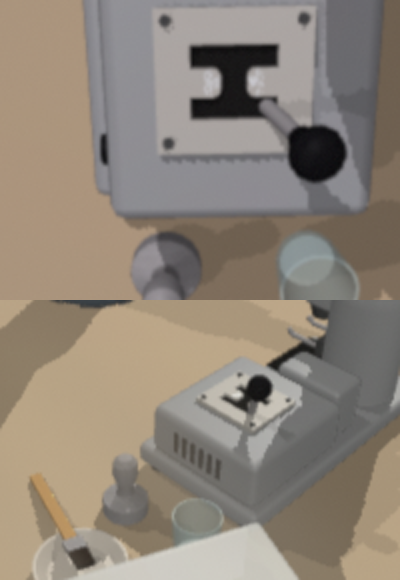

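The knob is at wrist (378,176), which matches shift 0.32 and cross 0.235 (predicted 377,177). The stem stands at the far end of the right column, the cup, tamper, rest and brush look undisturbed, and the hand is clear 17 cm above.

```bash
python3 -c "from workcell import job_done;print(job_done())"
```

```text
the job is handed in; nothing more can be done
None
```

The selector lever is home in the espresso position, at the far end of the right-hand column; the last pictures show the hand clear and the cup, tamper, spoon rest and brush apparently undisturbed, and I handed the job in at about 15.5 s.

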